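# Clear the buckle side of a tool case: unbolt, draw and re-bolt the sliding till

### The job

The buckles lie in the left half of the well of the plywood tool case, under its sliding till. With a fingertip draw the till's flat steel bolt all the way out by its turned-up lip, hook the fingertip inside the till behind the lip of its right-hand end board and draw the till along its runners to the right-hand end of the case, then push the bolt fully home again so that the till is locked there. Nothing is to be picked up or tipped: the till stays on its runners with the spools standing upright and the wax lying in it, and the mug and the jar on the bench stay where they are.

Things in the scene. Friction and masses are not known exactly. Their poses are not given: they have to be found in the camera images.
- tool_case: Open plywood tool case, lid off, fixed to the bench, 180 (x) x 360 (y) x 110 mm. Origin: centre of its underside; x across it to the far long wall (away from the robot), y along it to its left-hand end, z up. Walls 10 mm thick, rim at z = 110 mm, inside 160 x 340 mm. Runner tops at z = 64 mm. In the well, bedded fast: buckles and a ring on the left (y > 0), tape measure and pencil on the right.
- till: Sliding till: loose open plywood tray 156 (x) x 158 (y) mm, 0.3 to 0.6 kg, on the runners, axes as the case's, 2 mm play across. Origin: centre of its underside. Floor 5 mm thick, side walls 42 mm high, end boards 6 mm thick and 58 mm high. A divider (5 mm thick, top 35 mm above the origin) at y = +8 mm: the spools stand left of it, the wax lies right of it on the far side.
- till_lip (a point): Middle of the top of the dark 100 mm long lip on the till's right-hand end board (till frame 0, -76, 58 mm), 12 mm above the case's rim. The board's inner face, to be hooked, is 3 mm to the left (+y) of it. Drawing the till takes a few newtons, less than 10 N.
- hook_spot (a point): Point on the till's floor in the empty near corner of its right part, for the fingertip: till frame (-30, -48, 5) mm. Free floor round it: till x from -72 to +5 mm, y from -73 to +5 mm.
- right_end (a point): Point on the inner face of the case's right-hand end wall, at the height of the runners (case frame 0, -170, 64 mm). The till's right end touches this wall when its origin is at case y = -91 mm; the bolt, once home, then holds it between y = -91 and -85 mm. It starts at the left end, y = +86 to +90 mm, held by the bolt.
- till_bolt (a joint): Travel in m of the flat steel bolt in the middle of the near wall. 0 = home: its end stands 22 mm into the case, in the till's way. It grows as the bolt is drawn straight out along the case's -x, to 0.024 at its stop; the till can pass above 0.021. Friction about 3 N, no spring: it stays where it is left. Starts at 0 to 0.003.
- bolt_lip (a point): Middle of the top of the bolt's turned-up lip: an upright steel plate 30 mm long (case y), 5 mm thick, with a bead 7 mm thick along its top. Moves with the bolt; at case (-130.5, 0, 139) mm when the bolt is home. Hook its case side (+x) to draw the bolt, push its outer side (-x) to shoot it home.
- guide_top (a point): Middle of the top of the strap over the bolt, the highest part of the steel bolt guide on the near wall: case frame (-107, 0, 106) mm, 33 mm below the top of the bolt's lip. The guide reaches out to case x = -123 mm and is 60 mm wide; a fingertip behind the lip stays above it.
- black_spool: Spool of black thread, 40 mm diameter, 45 mm high, loose, standing in the left part of the till. Origin: centre of its underside, z along its axis.
- red_spool: Spool of red thread, 36 mm diameter, 40 mm high, loose, standing in the left part of the till. Origin: centre of its underside, z along its axis.
- beeswax_cake: Yellow round cake of beeswax, 58 mm diameter, 19 mm high, loose, lying flat in the right part of the till on the far side. Origin: centre of its underside.
- mug: Green and white tea mug, 88 mm high, 86 mm across, handle out to 58 mm from its origin; loose bystander on the bench before the right-hand end of the case. Origin: near the centre of its underside.
- jar: Glass jar with a grey lid, 71 mm diameter, 110 mm high; loose bystander on the bench by the right-hand end of the case. Origin: centre of its underside.

How it is judged:
On the way, in this order (a step that is already met when the one before it is completed fails the run):
1. the bolt is drawn out (more than 21 mm of its 24) (value of joint till_bolt above 0.021 m), for 0.2 s.
2. the till is drawn along its runners to the right-hand end of the case (past the bolt) (y of till in the frame of tool_case below -0.084 m), for 0.2 s.
At the end, for the whole second after the job is handed in: The till lies level on its runners at the right-hand end of the case (its origin beyond y = -83 mm in the case's frame) and at rest, the bolt is home to within 4 mm, both spools stand upright and the wax lies flat on the till's floor (value of joint till_bolt below 0.004 m and y of till in the frame of tool_case below -0.083 m and z of till in the frame of tool_case between 0.06 and 0.068 m and angle between till's own z axis and vertical below 0.05 rad and linear speed of till below 0.02 m/s and z of each of black_spool, red_spool, beeswax_cake in the frame of till below 0.015 m and angle between each of black_spool, red_spool, beeswax_cake's own z axis and vertical below 0.2 rad); the robot touches nothing.
It fails at once if the till is lifted off its runners or tipped (z of till in the frame of tool_case above 0.076 m or angle between till's own z axis and vertical above 0.12 rad).
It fails at once if a spool or the wax is knocked over or picked up out of the till (angle between any of black_spool, red_spool, beeswax_cake's own z axis and vertical above 0.6 rad or z of any of black_spool, red_spool, beeswax_cake in the frame of till above 0.025 m).
It fails at once if the mug or the jar on the bench is moved (distance of any of mug, jar from where it was at the start of the episode above 0.02 m).
It also fails if it takes over 58 s, if anything falls off the work surface, if the arm or the gripper's body presses on something with over 40 N, if the wrist force passes 120 N, or if a joint passes its speed limit or range.

### The arm

A 7-joint arm with a two-finger parallel gripper is mounted at the origin on a cart in front of the work surface, level with it; the furniture and walls round the work are solid. World frame = base frame: x ahead of the robot, y to its left, z up, the work surface at z = 0. Lengths are in m, angles in rad, forces in N, time in s.
With the tool pointing down it reaches from about 0.4 to 0.85 m from the base axis. Payload 4.5 kg.
Tool frame: the origin (TCP) lies midway between the tips of the shut fingers; the grasp point (between the pads) lies 19 mm behind it; z points along the fingers, y is the line along which they close (so a half turn about z gives the same grasp; the last joint's range is limited). The gripper opens to 88 mm and grips with 3 to 60 N. Pads are 18 mm wide; open, the fingers measure 123 mm over their backs; the gripper's body (75 mm by 187 mm) begins 45 mm behind the grasp point.
Start: joints at [1.214, 0.689, -0.195, 1.565, 0.157, 0.902, -0.215], TCP at [0.238, -0.578, 0.239] pointing down, gripper open.
Joint ranges: [-3.01, 3.01], [-0.46, 2.08], [-1.47, 1.51], [0.13, 2.56], [-1, 4.14], [0.04, 2.09], [-2.66, 2.66]. Speed limits (rad/s): [2.57, 2.57, 3.14, 3.14, 3.14, 3.14, 3.14].

### API

Orientations are given as a unit quaternion [x, y, z, w].
In Python, from plant import r, eyes, finish_job gives the robot as it stands. The module is installed in compiled form; this text tells all that it offers.
- The arm moves only by the tool move_arm, never from a script. Its argument "motion" is a list of rows, each a list of 7 numbers: the shift along the tool's x, y, z in mm, then the turn, a rotation vector about the tool's x, y, z in degrees, then the closure, from 0 (fully open) to 1 (shut). A call has 1 to 5 rows; each row is the pose to reach, as a shift and turn from the pose commanded when the call began, along the tool's axes at that moment; what a row does not reach only later rows make up. A row lasts 1/8 s, in which the tool goes at most 62.5 mm and 10.7 degrees, less where a joint would pass 70% of its speed; a pose out of reach is approached as far as the arm can. A call with a gripper value outside its range is refused whole. The fingers move at their own pace and stop on an object; "newtons" is the grip in N (left out, the last holds). Time passes only in rows, so rows that repeat a pose let the fingers close. It gives the time, the measured TCP pose, the force, the opening and the grip force at its end, in the units of the state.
- r.get_state(): the state, without advancing time (a new reading comes with each control period).
- eyes.snapshot(name): name is "scene" or "top"; returns a dict with "frame" (400x640x3 uint8, red, green, blue), "z_map" (400x640 float32, m along the optical axis (not along the pixel's ray), 0 where there is no reading), "intrinsics" (3x3 intrinsics, pixels), "world_to_cam" (4x4, takes a point from world to camera coordinates). Camera axes: x right, y down, z forward; pixel columns grow to the right and rows downward; lengths in m; the calibration is good to about 2 mm. A picture is of the moment at which its call begins.
- finish_job(): hands the job in; it is judged then, once.
The state is a dict: "clock": time; "q": joint angles; "qd": joint speeds; "joint_torque": joint torques, N m; "tool_pos": TCP position; "eef_rot": TCP orientation; "contact_force": force on the tool from outside, world axes, zero at the start; "moment": the same for the moment, N m; "opening": opening from 0.0 (shut) to 1.0 (fully open); "finger_force": force on a finger pad.
Only numpy, scipy, OpenCV 4.12 (cv2) and the standard library are available. Lean on these libraries where they do the work, as an engineer would, in place of code of your own. Each camera call takes 0.05 s, during which the arm holds its last target. There are 200 camera calls.

## Working session

There is one attempt and no reset: what is moved stays moved. The work goes in short steps, Python scripts to look and compute and a tool call to move; the robot and the scene stay as the last step left them, time stands still between calls to the robot, and variables do not carry over. Pictures are saved under pics/ and viewed, at most 10 in all, crops included, and the job is handed in when it is done.

Besides the shell and the picture viewer there is one more tool, called as name(argument=value, ...), one argument or row to a line, values as JSON. move_arm: Moves the arm, as the interface text tells. Its arguments: {"type":"object","properties":{"motion":{"type":"array","items":{"type":"array","items":{"type":"number"}}},"newtons":{"type":"number"}},"required":["motion"]}

```bash
mkdir -p pics; cat > h.py <<'E'
import numpy as np, cv2
from plant import r, eyes, finish_job
def snap(n): 
    return eyes.snapshot(n)
def pts(s):
    K=np.array(s["intrinsics"]);T=np.linalg.inv(np.array(s["world_to_cam"]));z=s["z_map"]
    v,u=np.mgrid[:z.shape[0],:z.shape[1]]
    P=np.stack([(u-K[0,2])/K[0,0]*z,(v-K[1,2])/K[1,1]*z,z],-1)
    return P@T[:3,:3].T+T[:3,3]
def save(s,f): cv2.imwrite("pics/"+f,s["frame"][:,:,::-1])
E
python3 - <<'E'
from h import *
for n in("scene","top"):
    s=snap(n);save(s,n+"0.png");np.save(n+"0.npy",pts(s));T=np.linalg.inv(s["world_to_cam"]);print(n,T[:3,3],T[:3,2])
print(r.get_state())
E
```

```text
scene [0.02835305 0.63785952 0.78497048] [ 0.47088888 -0.63043162 -0.61710585]
top [ 0.41677063 -0.08372754  1.01217361] [ 0.15467974 -0.01328963 -0.98787528]
{'clock': 0.1, 'q': array([ 1.21379823,  0.68988931, -0.19453974,  1.56622489,  0.15730828,
        0.90253086, -0.21510402]), 'qd': array([ 1.09917584e-03,  6.81101367e-06, -1.74212146e-03, -2.00962604e-03,
       -1.61112819e-04,  5.18014545e-04, -1.00420948e-03]), 'joint_torque': array([-3.71646165e-03, -5.28498244e+01, -1.27117887e+00, -1.53836668e+01,
       -5.25322650e-02,  2.00947157e-03,  4.43133717e-05]), 'tool_pos': array([ 0.23782774, -0.57736519,  0.23800153]), 'eef_rot': array([ 9.80961123e-01,  1.94202440e-01, -2.19600076e-04, -8.00013144e-04]), 'contact_force': array([-0.13490672, -0.02270612, -0.47936942]), 'moment': array([0.00267378, 0.02265102, 0.0091851 ]), 'finger_force': 0.0, 'opening': 1.0038673110204022}
```

View pics/scene0.png

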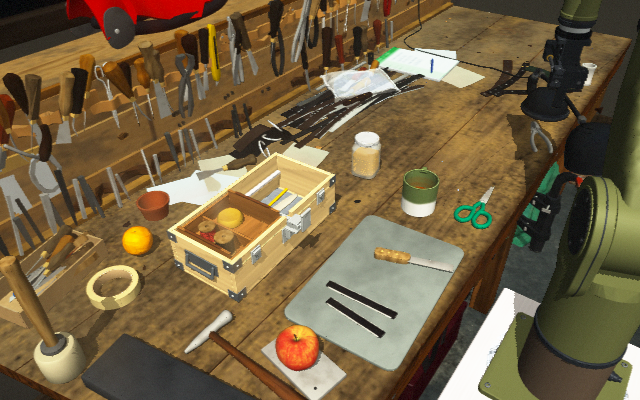

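View pics/top0.png

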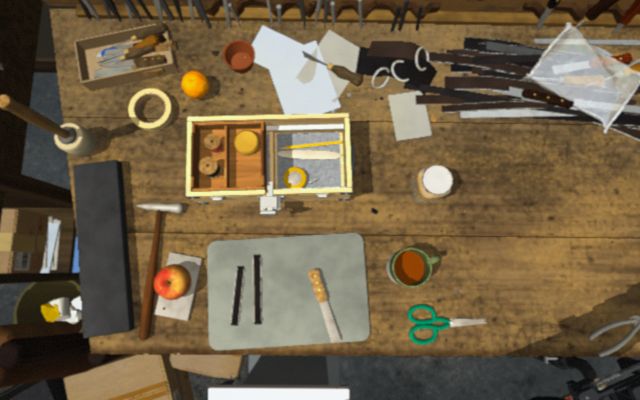

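The top view shows the case at about columns 186-353, rows 113-196. The bolt is near (270,200), the till's dark lip near column 265, the mug at (412,265) and the jar at (437,182). Next I'll measure these from depth.

```bash
python3 - <<'E'
from h import *
P=np.load("top0.npy");im=cv2.imread("pics/top0.png")
u0,u1,v0,v1=180,360,105,222
m=np.zeros(P.shape[:2],bool);m[v0:v1,u0:u1]=1
rim=m&(P[...,2]>.104)&(P[...,2]<.116)&(P[...,0]>0.1)
n,l,st,c=cv2.connectedComponentsWithStats(rim.astype(np.uint8))
for i in range(1,n):
    if st[i,4]>100: print(st[i])
# exclude guide: use large component, fit with rect on left/right/far sides
k=1+np.argmax(st[1:,4]);Q=P[l==k]
R=cv2.minAreaRect(Q[:,:2].astype(np.float32)*1000);print("rim rect",R,np.median(Q[:,2]))
hi=m&(P[...,2]>.118)&(P[...,2]<.16)
n,l,st,c=cv2.connectedComponentsWithStats(hi.astype(np.uint8))
for i in range(1,n):
    if st[i,4]>5:
        Q=P[l==i]; print(st[i],Q.min(0).round(4),Q.max(0).round(4),Q.mean(0).round(4),np.median(Q[:,2]), cv2.minAreaRect(Q[:,:2].astype(np.float32)*1000))
S=np.load("scene0.npy");hs=(S[...,2]>.127)&(S[...,2]<.15)
hs[:200]=0;hs[:,:270]=0;hs[260:]=0;hs[:,325:]=0
Q=S[hs];print(len(Q),Q.mean(0) if len(Q) else 0)
for v,u in[(265,412),(180,437)]:print(P[v,u])
b=cv2.resize(im[95:220,175:365],None,fx=4,fy=4,interpolation=cv2.INTER_CUBIC);cv2.imwrite("pics/c1.png",b)
a=cv2.imread("pics/scene0.png");cv2.imwrite("pics/c2.png",cv2.resize(a[145:305,160:350],None,fx=3.7,fy=3.7,interpolation=cv2.INTER_CUBIC))
E
```

```text
[ 185  113  167   85 2646]
[204 134  16  16 201]
[198 157  19  18 236]
[262 197  14  11 131]
rim rect ((663.8013305664062, 27.074722290039062), (184.53515625, 363.1467590332031), 2.0238566398620605) 0.10916877022980814
[260 121   4  58 134] [0.6079 0.034  0.118 ] [0.7364 0.0447 0.1257] [0.6703 0.0392 0.1209] 0.1208984743026299 ((672.04638671875, 39.52364730834961), (128.67747497558594, 5.591259002685547), 3.356081962585449)
[190 123   4  65 176] [0.5863 0.1846 0.118 ] [0.7296 0.1961 0.1247] [0.6573 0.1904 0.1208] 0.12077379336869143 ((658.0420532226562, 190.68043518066406), (143.5144500732422, 6.706940650939941), 2.6154537200927734)
[261 181   3   5  10] [0.5928 0.0336 0.1185] [0.6015 0.038  0.1219] [0.5978 0.0356 0.1199] 0.12001131492194211 ((597.1282348632812, 35.754486083984375), (8.548225402832031, 4.221907138824463), 3.1780831813812256)
[260 211  16   4  60] [0.529  0.0046 0.1181] [0.5342 0.0357 0.141 ] [0.5314 0.0203 0.1344] 0.137258314511017 ((531.9153442382812, 20.122581481933594), (5.193820953369141, 31.082181930541992), 1.5124280452728271)
71 [0.52960463 0.02188487 0.13498381]
[ 0.42675164 -0.30231779  0.03723184]
[ 0.61124485 -0.34569959  0.10774465]
```

View pics/c1.png

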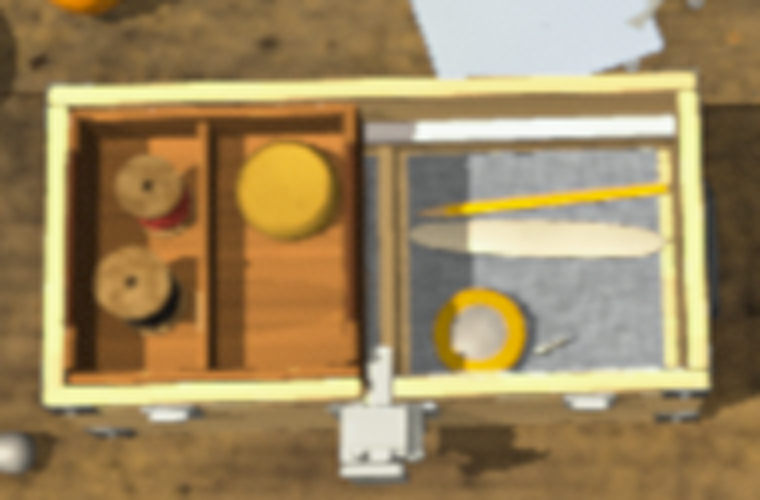

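View pics/c2.png

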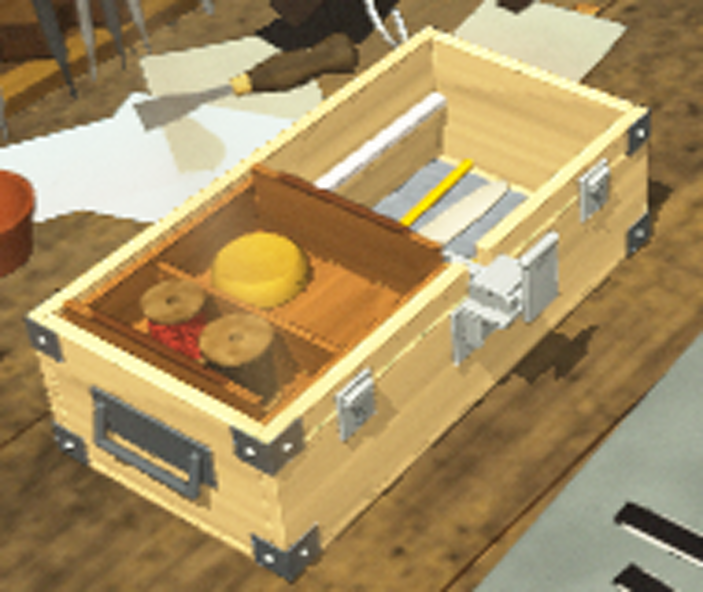

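Both crops agree: the till's lip is at the bolt (c1 pixel 352,250), the bolt lip is at (372,470), and the near right corner of the till is empty. The case centre is about (0.664, 0.027) with a yaw of +2.0°. The bolt lip and till lip match that prediction to within 3 mm.

```bash
cat >> h.py <<'E'
from scipy.spatial.transform import Rotation as Ro
O=np.array([.664,.027]);YAW=np.radians(2.02)
C=np.array([[np.cos(YAW),-np.sin(YAW)],[np.sin(YAW),np.cos(YAW)]])
GOAL=Ro.from_quat([np.cos(YAW/2),np.sin(YAW/2),0,0])
def to(x,y,z):
    s=r.get_state();R=Ro.from_quat(s["eef_rot"]);p=s["tool_pos"]
    w=np.r_[O+C@[x,y],z]
    print("shift mm",(R.inv().apply(w-p)*1000).round(1),"rot deg",np.degrees((R.inv()*GOAL).as_rotvec()).round(2))
def case():
    s=r.get_state();print(np.r_[C.T@(s["tool_pos"][:2]-O),s["tool_pos"][2]].round(4),s["contact_force"].round(1),s["clock"])
E
python3 -c "
from h import *
case();to(-.105,0,.20)"
```

```text
[-0.4472 -0.589   0.238 ] [-0.1 -0.  -0.5] 0.1
shift mm [ 525.9 -432.9   38.7] rot deg [-9.000e-02  2.000e-02  2.038e+01]
```

move_arm(
  motion=[
    [40,-33,3,0,0,4,1],
    [85,-70,6,0,0,8,1],
    [130,-107,9,0,0,12,1],
    [175,-144,12,0,0,16,1],
    [220,-181,15,0,0,20,1],
  ],
  newtons=10,
)

```text
clock: 0.72
tool_pos: [0.3732, -0.325, 0.2235]
eef_rot: [1.0, 0.02, 0.0, -0.0]
contact_force: [1.3, 0.0, 0.1]
opening: 0.46
finger_force: 0.0
```

```bash
python3 -c "
from h import *
case();to(-.105,0,.20)"
```

```text
[-0.3031 -0.3415  0.2235] [1.3 0.  0.1] 0.725
shift mm [ 199.4 -340.7   23.6] rot deg [-0.01 -0.    0.23]
```

move_arm(
  motion=[
    [25,-42,3,0,0,0,1],
    [55,-94,6,0,0,0,1],
    [85,-146,9,0,0,0,1],
    [115,-198,12,0,0,0,1],
    [145,-250,15,0,0,0,1],
  ],
)

```text
clock: 1.35
tool_pos: [0.5076, -0.0691, 0.2084]
eef_rot: [1.0, 0.021, -0.0, 0.0]
contact_force: [0.4, -1.1, -0.5]
opening: 0.008
finger_force: 0.0
```

```bash
python3 -c "
from h import *
case();to(-.105,0,.20)"
```

```text
[-0.1597 -0.0905  0.2084] [ 0.4 -1.1 -0.5] 1.35
shift mm [ 55.3 -90.2   8.4] rot deg [0.01 0.01 0.37]
```

move_arm(
  motion=[
    [22,-35,3,0,0,0.4,1],
    [44,-70,6,0,0,0.4,1],
    [55,-90,8,0,0,0.4,1],
    [55,-90,8,0,0,0.4,1],
  ],
)

```text
clock: 1.85
tool_pos: [0.5582, 0.0225, 0.2003]
eef_rot: [1.0, 0.019, -0.0, -0.0]
contact_force: [0.3, 0.0, 1.0]
opening: 0.007
finger_force: 0.0
```

```bash
python3 -c "
from h import *
case();to(-.107,0,.119)
s=snap('scene');save(s,'s2.png');a=cv2.imread('pics/s2.png');cv2.imwrite('pics/c3.png',cv2.resize(a[100:280,200:400],None,fx=3.3,fy=3.3))"
```

```text
[-0.1059 -0.0007  0.2003] [0.3 0.  1. ] 1.85
shift mm [-1.  -0.7 81.3] rot deg [-0.02  0.04  0.12]
```

View pics/c3.png

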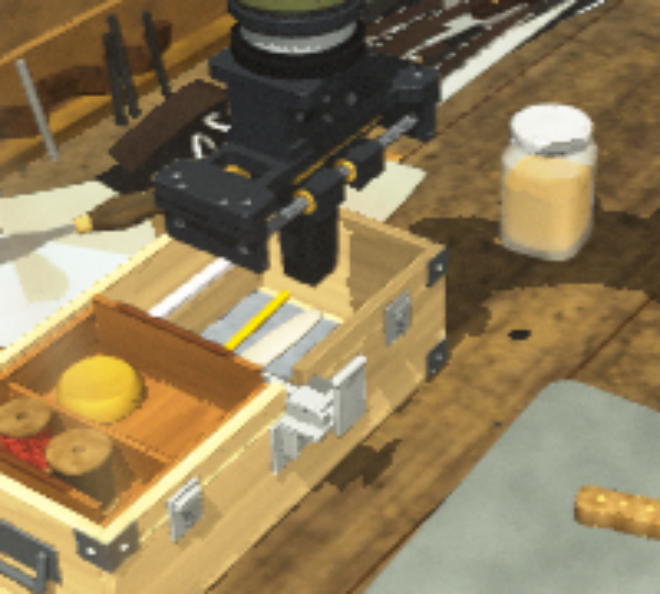

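The closed fingers hang above the guide, clear of the lip (c3 pixel 350,395). I'll descend behind the lip.

move_arm(
  motion=[
    [2,-1,25,0,0,0,1],
    [2,-1,55,0,0,0,1],
    [2,-1,75,0,0,0,1],
    [2,-1,81,0,0,0,1],
    [2,-1,81,0,0,0,1],
  ],
)

```text
clock: 2.52
tool_pos: [0.5599, 0.0208, 0.12]
eef_rot: [1.0, 0.016, -0.0, 0.0]
contact_force: [0.4, 0.6, 0.4]
opening: 0.008
finger_force: 0.0
```

move_arm(
  motion=[
    [-6,0,0,0,0,0,1],
    [-12,0,0,0,0,0,1],
    [-17,0,0,0,0,0,1],
    [-22,0,0,0,0,0,1],
    [-27,0,0,0,0,0,1],
  ],
)

```text
clock: 3.15
tool_pos: [0.534, 0.0213, 0.1202]
eef_rot: [1.0, 0.017, 0.001, 0.0]
contact_force: [3.9, -0.8, 3.1]
opening: 0.004
finger_force: 1.6
```

```bash
python3 -c "
from h import *
case();to(-.143,0,.119)"
```

```text
[-0.1301 -0.0011  0.1202] [ 3.9 -0.8  3.1] 3.15
shift mm [-12.9  -1.1   1.2] rot deg [ 0.01 -0.14 -0.03]
```

The reaction is 3.9 N in +x, so the fingertip is drawing the bolt. I'll carry on to the stop.

move_arm(
  motion=[
    [-4,0,0,0,0,0,1],
    [-8,0,0,0,0,0,1],
    [-11,0,0,0,0,0,1],
    [-13,0,0,0,0,0,1],
    [-13,0,0,0,0,0,1],
  ],
)

```text
clock: 3.78
tool_pos: [0.5258, 0.0212, 0.1203]
eef_rot: [1.0, 0.017, 0.006, -0.0]
contact_force: [12.1, -0.7, -4.9]
opening: 0.003
finger_force: 6.0
```

```bash
cat >> h.py <<'E'
def lip():
    P=pts(snap("scene"));m=(P[...,2]>.127)&(P[...,2]<.15)
    c=(P[...,:2]-O)@C;m&=(c[...,0]>-.18)&(c[...,0]<-.115)&(abs(c[...,1])<.025)
    q=c[m];print("lip n",len(q),"mean",q.mean(0).round(4),"xmin/max",np.percentile(q[:,0],[5,95]).round(4))
E
python3 -c "
from h import *
case();lip()
S=np.load('scene0.npy');
pts=lambda s:S
import h;h.pts=pts;h.lip()"
```

```text
[-0.1383 -0.001   0.1203] [12.1 -0.7 -4.9] 3.775
lip n 173 mean [-0.1487  0.0042] xmin/max [-0.1571 -0.1328]
lip n 71 mean [-0.1345 -0.0004] xmin/max [-0.1374 -0.1302]
```

move_arm(
  motion=[
    [-3,0,0,0,0,0,1],
    [-5,0,0,0,0,0,1],
    [-5,0,0,0,0,0,1],
    [-5,0,0,0,0,0,1],
  ],
)

```text
clock: 4.38
tool_pos: [0.5258, 0.0212, 0.1206]
eef_rot: [1.0, 0.017, 0.011, -0.0]
contact_force: [19.6, -1.2, -12.0]
opening: 0.001
finger_force: 9.9
```

```bash
python3 -c "
from h import *
case();lip()"
```

```text
[-0.1383 -0.0009  0.1206] [ 19.6  -1.2 -12. ] 4.375
lip n 175 mean [-0.1487  0.004 ] xmin/max [-0.157  -0.1328]
```

The bolt is hard against its stop, with the force rising and no further movement. I'll back off and lift.

move_arm(
  motion=[
    [12,0,0,0,0,0,1],
    [24,0,0,0,0,0,1],
    [28,0,-30,0,0,0,1],
    [28,0,-65,0,0,0,1],
    [28,0,-65,0,0,0,1],
  ],
)

```text
clock: 5.05
tool_pos: [0.5434, 0.022, 0.1863]
eef_rot: [1.0, 0.017, 0.001, -0.0]
contact_force: [-0.1, 0.2, -0.8]
opening: 0.006
finger_force: 0.0
```

```bash
python3 -c "
from h import *
case();lip()
s=snap('scene');P=pts(s);c=(P[...,:2]-O)@C
for n in ('scene','top'):
    P=pts(snap(n));c=(P[...,:2]-O)@C;m=(P[...,2]>.1175)&(P[...,2]<.127)&(abs(c[...,0])<.05)&(c[...,1]>-.02)&(c[...,1]<.04);q=c[m]
    print(n,len(q),np.percentile(q[:,1],[2,50,98]) if len(q) else '')
to(-.03,.045,.185);to(-.03,.045,.085)"
```

```text
[-0.1207 -0.0008  0.1863] [-0.1  0.2 -0.8] 5.05
lip n 72 mean [-1.552e-01 -1.000e-04] xmin/max [-0.1575 -0.1516]
scene 122 [0.00828749 0.01270223 0.01568646]
top 0 
shift mm [ 92.3 -45.9  -1.8] rot deg [ 0.01  0.2  -0.01]
shift mm [ 92.7 -45.9  98.2] rot deg [ 0.01  0.2  -0.01]
```

move_arm(
  motion=[
    [30,-15,0,0,0,0,1],
    [65,-30,0,0,0,0,1],
    [104,-44,0,0,0,0,1],
    [104,-44,20,0,0,0,1],
    [104,-44,50,0,0,0,1],
  ],
)

```text
clock: 5.88
tool_pos: [0.6455, 0.0697, 0.1331]
eef_rot: [1.0, 0.018, -0.0, 0.0]
contact_force: [0.4, 0.8, -1.3]
opening: 0.005
finger_force: 0.0
```

```bash
python3 -c "
from h import *
case();to(-.018,.043,.080)
s=snap('scene');save(s,'s3.png');a=cv2.imread('pics/s3.png');cv2.imwrite('pics/c4.png',cv2.resize(a[120:300,150:350],None,fx=3.3,fy=3.3))"
```

```text
[-0.0169  0.0433  0.1331] [ 0.4  0.8 -1.3] 5.875
shift mm [-1.   0.3 53.1] rot deg [ 0.    0.04 -0.  ]
```

View pics/c4.png

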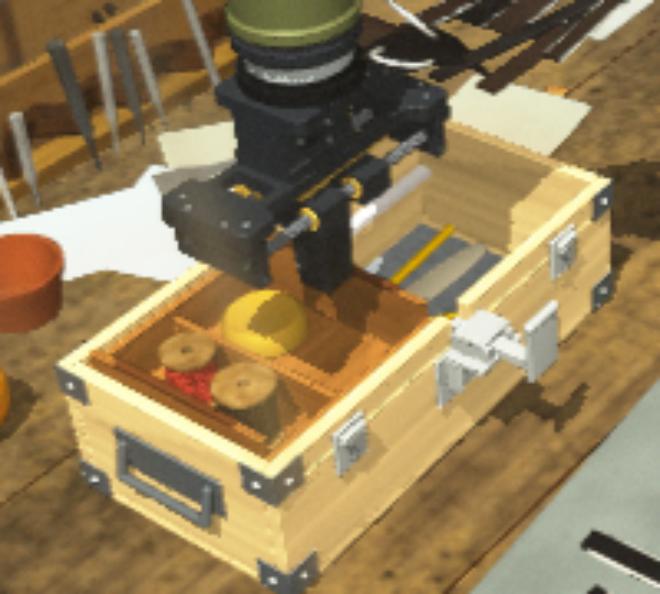

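The bolt is fully out (c4 pixel 540,335) and the tip is over the till's right part. Before descending I'll check the wax clearance in numbers.

```bash
python3 -c "
from h import *
P=np.load('top0.npy');c=(P[...,:2]-O)@C
m=(P[...,2]>.083)&(P[...,2]<.094)&(c[...,1]>.02)&(c[...,1]<.094)&(abs(c[...,0])<.07)
q=c[m];print(len(q),np.percentile(q,[3,50,97],axis=0))"
```

```text
487 [[-0.03155265  0.02847121]
 [ 0.03590749  0.05346795]
 [ 0.06122036  0.09352545]]
```

move_arm(
  motion=[
    [-8,0,5,0,0,0,1],
    [-8,0,25,0,0,0,1],
    [-8,0,42,0,0,0,1],
    [-8,0,52,0,0,0,1],
    [-8,0,52,0,0,0,1],
  ],
)

```text
clock: 6.55
tool_pos: [0.6371, 0.0691, 0.0822]
eef_rot: [1.0, 0.017, -0.001, 0.0]
contact_force: [-0.5, 0.1, -0.6]
opening: 0.004
finger_force: 0.0
```

move_arm(
  motion=[
    [0,3,0,0,0,0,1],
    [0,6,0,0,0,0,1],
    [0,9,0,0,0,0,1],
    [0,12,0,0,0,0,1],
    [0,16,0,0,0,0,1],
  ],
)

```text
clock: 7.18
tool_pos: [0.6385, 0.0551, 0.083]
eef_rot: [1.0, 0.018, 0.001, -0.001]
contact_force: [-0.1, 4.2, 1.2]
opening: 0.007
finger_force: 2.0
```

```bash
python3 -c "
from h import *
case()"
```

```text
[-0.0245  0.029   0.083 ] [-0.1  4.2  1.2] 7.175
```

move_arm(
  motion=[
    [0,5,0,0,0,0,1],
    [0,11,0,0,0,0,1],
    [0,17,0,0,0,0,1],
    [0,23,0,0,0,0,1],
    [0,29,0,0,0,0,1],
  ],
)

```text
clock: 7.8
tool_pos: [0.6394, 0.024, 0.0829]
eef_rot: [1.0, 0.017, 0.0, -0.0]
contact_force: [0.2, 4.4, 2.8]
opening: 0.005
finger_force: 2.7
```

```bash
cat >> h.py <<'E'
def till():
    P=pts(snap("scene"));c=(P[...,:2]-O)@C
    m=(P[...,2]>.1175)&(P[...,2]<.1265)&(c[...,0]>.0)&(c[...,0]<.05)&(c[...,1]>-.169)&(c[...,1]<.02)
    q=c[m];print("till lip y",len(q),np.percentile(q[:,1],[5,50,95]).round(4) if len(q) else "")
E
python3 -c "
from h import *
case();till();to(-.025,-.15,.083)"
```

```text
[-0.0247 -0.0021  0.0829] [0.2 4.4 2.8] 7.8
till lip y 0 
shift mm [-0.000e+00  1.464e+02  1.000e-01] rot deg [ 0.05 -0.03 -0.1 ]
```

The till is moving at about 4.4 N. I'll keep going.

move_arm(
  motion=[
    [0,6,0,0,0,0,1],
    [0,12,0,0,0,0,1],
    [0,18,0,0,0,0,1],
    [0,24,0,0,0,0,1],
    [0,30,0,0,0,0,1],
  ],
)

```text
clock: 8.48
tool_pos: [0.6404, -0.0055, 0.0829]
eef_rot: [1.0, 0.018, 0.0, -0.0]
contact_force: [0.4, 5.9, 3.5]
opening: 0.003
finger_force: 2.9
```

move_arm(
  motion=[
    [0,6,0,0,0,0,1],
    [0,12,0,0,0,0,1],
    [0,18,0,0,0,0,1],
    [0,24,0,0,0,0,1],
    [0,30,0,0,0,0,1],
  ],
)

```text
clock: 9.1
tool_pos: [0.6413, -0.0354, 0.0829]
eef_rot: [1.0, 0.018, 0.0, -0.0]
contact_force: [0.5, 6.6, 3.8]
opening: 0.007
finger_force: 3.0
```

move_arm(
  motion=[
    [0,6,0,0,0,0,1],
    [0,12,0,0,0,0,1],
    [0,18,0,0,0,0,1],
    [0,24,0,0,0,0,1],
    [0,30,0,0,0,0,1],
  ],
)

```text
clock: 9.72
tool_pos: [0.6423, -0.0653, 0.0829]
eef_rot: [1.0, 0.018, 0.0, -0.0]
contact_force: [0.6, 5.7, 4.0]
opening: 0.003
finger_force: 3.0
```

```bash
python3 -c "
from h import *
case();till();to(-.025,-.15,.083)
s=snap('scene');save(s,'s4.png');a=cv2.imread('pics/s4.png');cv2.imwrite('pics/c5.png',cv2.resize(a[100:300,160:400],None,fx=3,fy=3))"
```

```text
[-0.025  -0.0915  0.0829] [0.6 5.7 4. ] 9.725
till lip y 0 
shift mm [ 0.1 56.9 -0. ] rot deg [ 0.02 -0.01 -0.07]
```

View pics/c5.png

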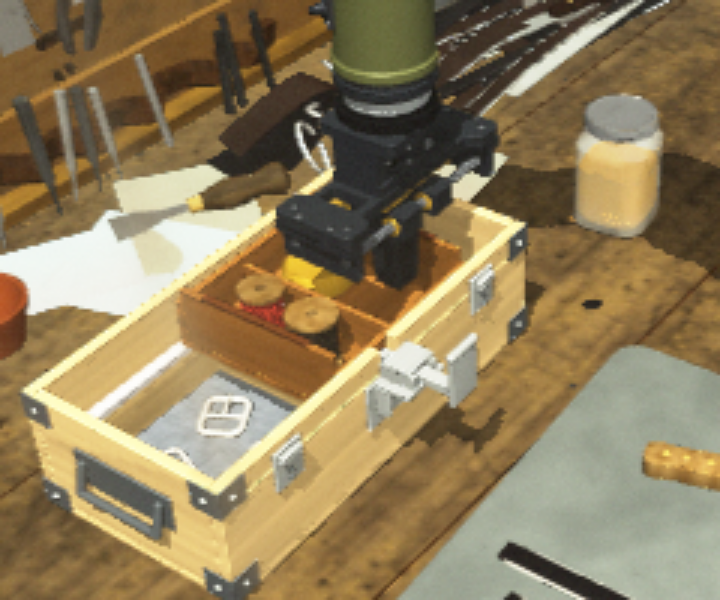

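The till has moved more than halfway with everything upright, and the left well is showing. Continuing to the end wall, slowing at the finish.

move_arm(
  motion=[
    [0,6,0,0,0,0,1],
    [0,12,0,0,0,0,1],
    [0,18,0,0,0,0,1],
    [0,24,0,0,0,0,1],
    [0,30,0,0,0,0,1],
  ],
)

```text
clock: 10.45
tool_pos: [0.6432, -0.0949, 0.0828]
eef_rot: [1.0, 0.018, -0.0, -0.001]
contact_force: [0.8, 6.0, 3.6]
opening: 0.003
finger_force: 3.1
```

move_arm(
  motion=[
    [0,5,0,0,0,0,1],
    [0,10,0,0,0,0,1],
    [0,14,0,0,0,0,1],
    [0,18,0,0,0,0,1],
    [0,22,0,0,0,0,1],
  ],
)

```text
clock: 11.08
tool_pos: [0.644, -0.1167, 0.0828]
eef_rot: [1.0, 0.018, -0.0, -0.001]
contact_force: [0.0, 5.8, 4.2]
opening: 0.007
finger_force: 3.1
```

move_arm(
  motion=[
    [0,2,0,0,0,0,1],
    [0,4,0,0,0,0,1],
    [0,6,0,0,0,0,1],
    [0,8,0,0,0,0,1],
    [0,8,0,0,0,0,1],
  ],
)

```text
clock: 11.7
tool_pos: [0.6441, -0.122, 0.0829]
eef_rot: [1.0, 0.019, -0.001, -0.002]
contact_force: [-0.9, 10.9, 5.7]
opening: 0.003
finger_force: 5.2
```

```bash
python3 -c "
from h import *
case()"
```

```text
[-0.0252 -0.1482  0.0829] [-0.9 10.9  5.7] 11.7
```

The tip has stopped at y = -0.148 with rising force, where I predicted the end wall. I'll back off, lift and move to the outer side of the bolt lip.

move_arm(
  motion=[
    [0,1,0,0,0,0,1],
    [0,-7,0,0,0,0,1],
    [0,-14,0,0,0,0,1],
    [0,-16,-30,0,0,0,1],
    [0,-16,-70,0,0,0,1],
  ],
)

```text
clock: 12.32
tool_pos: [0.6422, -0.1108, 0.152]
eef_rot: [1.0, 0.017, -0.002, 0.001]
contact_force: [0.6, 0.8, 0.2]
opening: 0.006
finger_force: 0.0
```

move_arm(
  motion=[
    [0,0,-35,0,0,0,1],
    [-40,-25,-35,0,0,0,1],
    [-80,-60,-35,0,0,0,1],
    [-120,-90,-35,0,0,0,1],
    [-155,-125,-35,0,0,0,1],
  ],
)

```text
clock: 12.95
tool_pos: [0.4826, 0.0089, 0.1876]
eef_rot: [1.0, 0.016, -0.0, 0.001]
contact_force: [0.9, 1.0, -0.9]
opening: 0.007
finger_force: 0.0
```

```bash
python3 -c "
from h import *
case();lip();till();to(-.188,0,.190);to(-.188,0,.119)
s=snap('top');save(s,'t2.png');a=cv2.imread('pics/t2.png');cv2.imwrite('pics/c6.png',cv2.resize(a[95:295,175:475],None,fx=2.6,fy=2.6))"
```

```text
[-0.1819 -0.0117  0.1876] [ 0.9  1.  -0.9] 12.95
lip n 68 mean [-1.553e-01  1.000e-04] xmin/max [-0.1576 -0.1512]
till lip y 95 [-0.168  -0.0172 -0.0133]
shift mm [-3.  -8.2 -2.6] rot deg [-0.03  0.37  0.25]
shift mm [-2.6 -8.2 68.4] rot deg [-0.03  0.37  0.25]
```

View pics/c6.png

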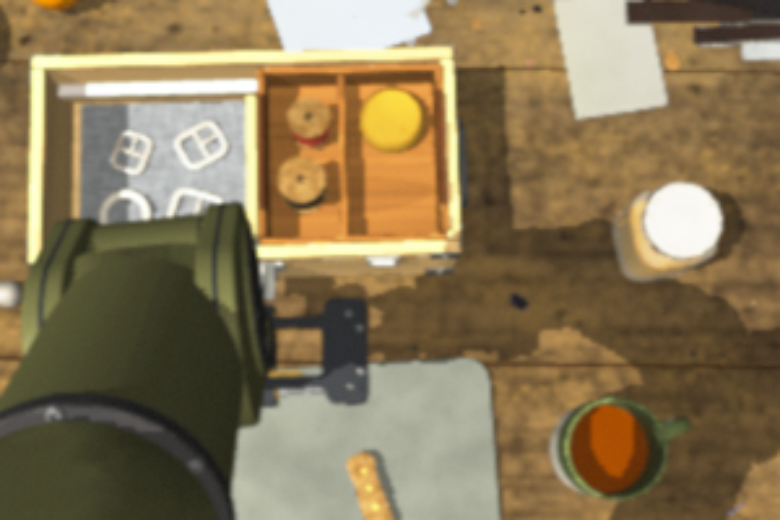

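The till stands at the right end (left edge at y≈-0.013) with spools and wax in place, and the mug and jar haven't moved. Next I'll descend outside the bolt lip.

move_arm(
  motion=[
    [-3,-4,0,0,0,0,1],
    [-6,-8,10,0,0,0,1],
    [-8,-8,35,0,0,0,1],
    [-8,-8,60,0,0,0,1],
    [-8,-8,69,0,0,0,1],
  ],
)

```text
clock: 13.72
tool_pos: [0.4757, 0.0169, 0.117]
eef_rot: [1.0, 0.017, -0.001, 0.0]
contact_force: [-0.4, 0.4, 0.0]
opening: 0.005
finger_force: 0.0
```

move_arm(
  motion=[
    [0,0,0,0,0,0,1],
    [5,0,0,0,0,0,1],
    [10,0,0,0,0,0,1],
    [16,0,0,0,0,0,1],
    [22,0,0,0,0,0,1],
  ],
)

```text
clock: 14.35
tool_pos: [0.4988, 0.0183, 0.119]
eef_rot: [1.0, 0.017, 0.0, 0.0]
contact_force: [-2.5, -0.0, 1.7]
opening: 0.004
finger_force: 1.5
```

```bash
python3 -c "
from h import *
case();lip();to(-.146,0,.119)"
```

```text
[-0.1654 -0.0029  0.119 ] [-2.5 -0.   1.7] 14.35
lip n 139 mean [-0.1717  0.0032] xmin/max [-0.1782 -0.1577]
shift mm [19.  -2.9 -0.1] rot deg [ 0.   -0.02 -0.03]
```

The push has started at 2.5 N. I'll drive it home.

move_arm(
  motion=[
    [5,0,0,0,0,0,1],
    [10,0,0,0,0,0,1],
    [14,0,0,0,0,0,1],
    [18,0,0,0,0,0,1],
    [18,0,0,0,0,0,1],
  ],
)

```text
clock: 15.02
tool_pos: [0.5169, 0.019, 0.1187]
eef_rot: [1.0, 0.017, 0.001, -0.0]
contact_force: [-1.1, 0.9, -0.0]
opening: 0.004
finger_force: 0.8
```

move_arm(
  motion=[
    [2,0,0,0,0,0,1],
    [4,0,0,0,0,0,1],
    [6,0,0,0,0,0,1],
    [8,0,0,0,0,0,1],
    [8,0,0,0,0,0,1],
  ],
)

```text
clock: 15.65
tool_pos: [0.5225, 0.0191, 0.1186]
eef_rot: [1.0, 0.017, -0.002, 0.0]
contact_force: [-6.3, 1.5, 3.1]
opening: 0.004
finger_force: 3.1
```

```bash
python3 -c "
from h import *
case()"
```

```text
[-0.1417 -0.0029  0.1186] [-6.3  1.5  3.1] 15.65
```

move_arm(
  motion=[
    [2,0,0,0,0,0,1],
    [4,0,0,0,0,0,1],
    [6,0,0,0,0,0,1],
    [6,0,0,0,0,0,1],
  ],
)

```text
clock: 16.15
tool_pos: [0.5226, 0.0191, 0.1181]
eef_rot: [1.0, 0.018, -0.008, 0.0]
contact_force: [-15.7, 0.7, 12.1]
opening: 0.005
finger_force: 8.1
```

move_arm(
  motion=[
    [-10,0,0,0,0,0,1],
    [-25,0,0,0,0,0,1],
    [-40,0,0,0,0,0,1],
    [-45,0,-30,0,0,0,1],
    [-45,0,-75,0,0,0,1],
  ],
)

```text
clock: 16.77
tool_pos: [0.486, 0.0176, 0.1941]
eef_rot: [1.0, 0.017, 0.001, 0.0]
contact_force: [-0.0, 0.0, 1.2]
opening: 0.007
finger_force: 0.0
```

```bash
python3 -c "
from h import *
case();lip();till()
s=snap('scene');save(s,'s5.png');a=cv2.imread('pics/s5.png');cv2.imwrite('pics/c7.png',cv2.resize(a[100:300,160:460],None,fx=2.6,fy=2.6))"
```

```text
[-0.1782 -0.0031  0.1941] [-0.   0.   1.2] 16.775
lip n 68 mean [-0.1314 -0.0008] xmin/max [-0.1341 -0.1281]
till lip y 74 [-0.1674 -0.0157 -0.0132]
```

View pics/c7.png

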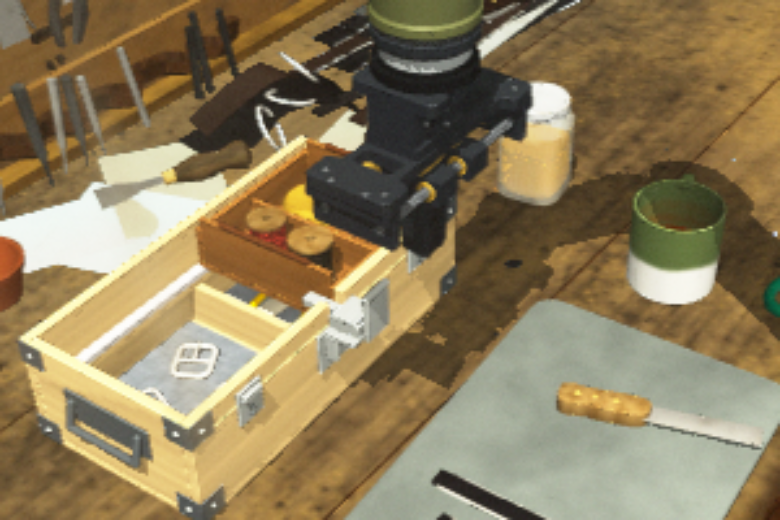

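The bolt is home: its lip moved back 23.9 mm (c7 pixel 370,310) and its end stands left of the till. Everything is upright and the arm is clear, so I'll hand in.

```bash
python3 -c "
from h import *
print(finish_job())"
```

```text
the job is handed in; nothing more can be done
None
```

The till is at the right-hand end of the case with the bolt pushed home behind it. The spools are upright, the wax is flat, the mug and jar were not touched, and the job was handed in at about 17 s; no verdict came back.

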